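# Clear the nest and press an LED heat-sink block into the fixture corner

### The job

On the black alignment fixture, take the orange support post out of the corner and leave it in the blue tray. Then set the aluminium LED heat-sink block flat on the fixture bed and press it into that corner, with its long side flush against the aluminium side fence and its end flush against the blue end stop at the same time. Finish while still holding it there with the gripper, pressed firmly against both, and leave everything else on the bench where it is.

Things in the scene. Friction and masses are not known exactly. Their poses are not given: they have to be found in the camera images.
- fixture: Black flat fixture bed, fixed to the bench (it never moves in a run, but is elsewhere and turned otherwise in each), 240 x 220 mm (x, y), 12 mm thick. Origin: centre of its underside, on the bench. Its z points up; its x points towards the end stop, its y towards the side fence. The corner lies at its far left as seen from the robot.
- corner (a point): Inner corner of the fixture, where the inner faces of the two fences (extended) meet the top of the bed: at (100, 90, 12) mm in the fixture frame, same axes as the fixture. The part belongs on its -x, -y side. The seated block has its centre 40 mm from this corner along x, 30 mm along y.
- side_fence: Rigid bare aluminium fence on the bed, along its +y edge: 200 mm long (along fixture x, from x = -105 to 95 mm), 16 mm thick, 12 mm high above the bed; its inner face, at fixture y = 90 mm, looks to -y. Its body frame coincides with the fixture's (same origin and axes).
- end_stop: Rigid blue stop on the bed, along its +x edge: 130 mm long (along fixture y, from y = -45 to 85 mm), 16 mm thick, 12 mm high above the bed; its inner face, at fixture x = 100 mm, looks to -x. Its body frame coincides with the fixture's (same origin and axes).
- block: Loose aluminium heat-sink block, about 0.32 kg: base 80 x 60 mm (x, y), 16 mm high, with white LED strips on top, and a central upright rib to grip, 60 mm long along x, 16 mm thick in y, rising from 16 mm to 52 mm above the underside. Origin: centre of the underside; z up; x along the length of base and rib. It is the same either way round. It starts standing on the bench, rib up.
- block_center (a point): The middle of the block, half-way up: 26 mm above its underside, inside the rib, same axes as the block. The pads can take the rib's upper part (fingertips at least 16 mm above the underside).
- post: Loose orange support post, 0.13 kg, 70 mm tall: round shaft 22 mm in diameter on a steel foot 34 mm in diameter and 10 mm high. Origin: centre of the foot's underside; z along the shaft. It starts upright on the fixture bed, in the way in the corner.
- post_center (a point): The middle of the orange post, on its axis, 35 mm above the foot's underside; grip the 22 mm shaft here.
- tray: Blue shallow open tray, fixed to the bench, 140 x 120 mm outside (x, y), 15 mm high, walls 4 mm, floor 4 mm thick. Origin: centre of its underside; z up. The post may stand or lie in it.
- spare_post: Grey support post, 50 mm tall, foot 34 mm in diameter, standing on the fixture bed near the corner opposite to the working corner: to be left alone. Origin: centre of its underside.
- screwdriver: Screwdriver lying on the bench beyond the work area, to be left alone.
- strip_a: White LED strip board, 260 x 16 x 4 mm, lying on the bench, to be left alone. Origin: centre of its underside, x along its length.
- strip_b: Another such LED strip board, to be left alone.
- cleaner: White bottle with a blue cap, 52 mm in diameter, 130 mm tall, to be left alone. Origin: centre of its underside.
- swab_cup: Grey cup, 70 mm in diameter, 70 mm tall, to be left alone. Origin: centre of its underside.
Things that resemble listed ones, but are neither listed nor needed, are in the scene too. Of the things that look like the post, the middle-sized one is meant.

How it is judged:
On the way:
1. the orange post is in the blue tray, let go and at rest (x of post_center in the frame of tray between -0.062 and 0.062 m and y of post_center in the frame of tray between -0.052 and 0.052 m and z of post_center in the frame of tray between 0 and 0.05 m and contact force between post and the fingers below 0.1 N and linear speed of post below 0.02 m/s), for 0.2 s.
At the end, for the whole second after the job is handed in: Fingers hold the block flat in the corner (tilt and yaw under 0.04 rad), pressing side fence and end stop with over 1 N each through the last second, centre within 3 mm of seated on each axis, at rest; post in the tray, centre within its walls and under 50 mm up, let go, at rest (all of step 1 and contact force between block and side_fence above 1 N and contact force between block and end_stop above 1 N and contact force between block and the fingers above 1 N and angle between the x axis of block and the x axis of fixture, either way round below 0.04 rad and angle between block's own z axis and vertical below 0.04 rad and x of block_center in the frame of corner between -0.043 and -0.037 m and y of block_center in the frame of corner between -0.033 and -0.027 m and z of block_center in the frame of corner between 0.023 and 0.029 m and linear speed of block below 0.01 m/s); the arm keeps its last pose, push and grip.
It fails at once if a bystander (grey post, screwdriver, strip board, bottle or cup) was moved by more than 30 mm (distance of any of spare_post, screwdriver, strip_a, strip_b, cleaner, swab_cup from where it was at the start of the episode above 0.03 m).
It also fails if it takes over 64 s, if anything falls off the work surface, if the arm or the gripper's body presses on something with over 40 N, if the wrist force passes 120 N, or if a joint passes its speed limit or range.

### The arm

A 7-joint arm with a two-finger parallel gripper is mounted at the origin on the work surface. World frame = base frame: x ahead of the robot, y to its left, z up, the work surface at z = 0. Lengths are in m, angles in rad, forces in N, time in s.
With the tool pointing down it reaches from about 0.425 to 0.875 m from the base axis. Payload 9.9 kg.
Tool frame: the origin (TCP) lies midway between the tips of the shut fingers; the grasp point (between the pads) lies 19 mm behind it; y points along the fingers, z is the direction in which the jaws open and shut, and the axes are right-handed (so a half turn about y gives the same grasp; the last joint's range is limited). The gripper opens to 85 mm and grips with 20 to 120 N. Pads are 22 mm wide; open, the fingers measure 114 mm over their backs; the gripper's body (76 mm by 85 mm) begins 54 mm behind the grasp point. The pads swing forward as they close: fully open they stand 13 mm farther back than shut.
Start: joints at [-1.355, 0.576, 0.025, 1.437, -0.015, 1.129, -0.057], TCP at [0.199, 0.645, 0.231] pointing down, gripper open.
Joint ranges: [-2.76, 2.76], [-0.34, 2.15], [-1.52, 1.57], [0.19, 2.46], [-1.09, 4.23], [0.17, 1.99], [-2.82, 2.82]. Speed limits (rad/s): [2.22, 2.22, 3.01, 3.01, 3.14, 3.14, 3.14].

### API

Orientations are given as a unit quaternion [x, y, z, w].
In Python, from workcell import r gives the robot as it stands.
- The arm moves only by the tool drive_tool, never from a script. Its argument "plan" is one flat list of numbers, 5 for each row, row after row: the shift along the tool's x, y, z in m, then the turn about the tool's y in rad, then the closure, from -1 (fully open) to 1 (shut). A call has 1 to 20 rows; each row is the pose to reach, as a shift and turn from the pose measured when the call began, along the tool's axes at that moment; what a row does not reach only later rows make up. A row lasts 1/10 s, in which the tool goes at most 50 mm and 8.59 degrees, less where a joint would pass 70% of its speed; a pose out of reach is approached as far as the arm can. A call with a gripper value outside its range is refused whole. The fingers move at their own pace and stop on an object; "squeeze" is the grip in N (left out, the last holds). Time passes only in rows, so rows that repeat a pose let the fingers close. It gives the time, the measured TCP pose, the force and the opening at its end, in the units of the state.
- r.get_obs(): the state, without advancing time (a new reading comes with each control period).
- r.read_camera(name): name is "scene" or "side" or "wrist"; returns the picture (384x512x3 uint8, blue, green, red); there is no depth.
- r.camera_info(name): a dict with "fx", "fy", "cx", "cy" (pixels), "camera_from_world" (4x4, takes a point from world to camera coordinates). Camera axes: x right, y up, looking along -z (the intrinsics and any distortion apply to the point x, -y, -z); pixel columns grow to the right and rows downward; lengths in m; the calibration is good to about 2 mm. The wrist camera is an equidistant fisheye: a pixel r from the principal point sees the ray r / f radians off the axis. A picture is of the moment at which its call begins: read the wrist's pose just before it. camera_info takes no time and is no camera call; for the wrist camera it gives the pose at the moment of the call.
- r.sign_off(): hands the job in, once; it reports no verdict.
The state is a dict: "clock": time; "q": joint angles; "joint_velocities": joint speeds; "tau": joint torques, N m; "tcp_pos": TCP position; "eef_rot": TCP orientation; "contact_force": force on the tool from outside, world axes, zero at the start; "torque": the same for the moment, N m; "finger_gap": opening from 0.0 (shut) to 1.0 (fully open).
Only numpy, scipy, OpenCV 4.12 (cv2) and the standard library are available. Lean on these libraries where they do the work, as an engineer would, in place of code of your own. Each camera call takes 0.05 s, during which the arm holds its last target.

## Working session

There is one attempt and no reset: what is moved stays moved. The work goes in short steps, Python scripts to look and compute and a tool call to move; the robot and the scene stay as the last step left them, time stands still between calls to the robot, and variables do not carry over. Pictures are saved under pics/ and viewed, and the job is handed in when it is done.

Besides the shell and the picture viewer there is one more tool, called after ">>>" as name(argument=value, ...), one argument or row to a line, values as JSON. drive_tool: Moves the arm, as the interface text tells. Its arguments: {"type":"object","properties":{"plan":{"type":"array","items":{"type":"number"}},"squeeze":{"type":"number"}},"required":["plan"]}

```bash
ls; mkdir -p pics; python3 - <<'E'
from workcell import r
import cv2
o=r.get_obs(); print(o)
for n in ["scene","side","wrist"]:
    print(n,r.camera_info(n))
    cv2.imwrite(f"pics/{n}0.png",r.read_camera(n))
E
```

```text
pics
{'clock': 0.0, 'q': array([-1.35480461,  0.57654978,  0.02484782,  1.43794738, -0.01505083,
        1.12899313, -0.05650359]), 'joint_velocities': array([-0.00046981,  0.00033143, -0.00064069,  0.00052054,  0.00017284,
       -0.00094374,  0.00045609]), 'tau': array([ 8.90229603e-04, -7.65769243e+01,  2.25102112e+00, -2.85955346e+01,
        1.54617982e-02,  1.32085357e-02,  3.17252034e-05]), 'tcp_pos': array([0.19918421, 0.64444675, 0.23041696]), 'eef_rot': array([ 0.69977908, -0.10566821,  0.10551997, -0.69857641]), 'contact_force': array([ 0.03162777, -0.56466046, -0.62327156]), 'torque': array([0.03720211, 0.00618132, 0.0045633 ]), 'finger_gap': 0.9982442428535325}
scene {'fx': 377.3222257198254, 'fy': 377.3222257198254, 'cx': 253.03808097463732, 'cy': 188.85254447841172, 'camera_from_world': array([[ 0.06112951,  0.99793007, -0.01996879, -0.00783003],
       [-0.7205637 ,  0.05796536,  0.69096163,  0.40127776],
       [ 0.69068889, -0.02784936,  0.72261558, -1.58210097],
       [ 0.        ,  0.        ,  0.        ,  1.        ]])}
side {'fx': 401.6298256242592, 'fy': 401.6298256242592, 'cx': 256.9108377364783, 'cy': 192.12707524122678, 'camera_from_world': array([[-0.90313929, -0.42891457,  0.01927966,  0.54687582],
       [ 0.29324403, -0.58342188,  0.75738157, -0.2231234 ],
       [-0.31360382,  0.6896747 ,  0.65268786, -0.90690467],
       [ 0.        ,  0.        ,  0.        ,  1.        ]])}
wrist {'fx': 297.3186396354542, 'fy': 297.3186396354542, 'cx': 256.00383400559804, 'cy': 186.58773554897618, 'camera_from_world': array([[ 0.29496233,  0.9555076 , -0.00156442, -0.67468387],
       [-0.91847004,  0.28307676, -0.27618894,  0.03713774],
       [-0.26345778,  0.08290221,  0.96110209, -0.37911172],
       [ 0.        ,  0.        ,  0.        ,  1.        ]])}
```

View pics/scene0.png

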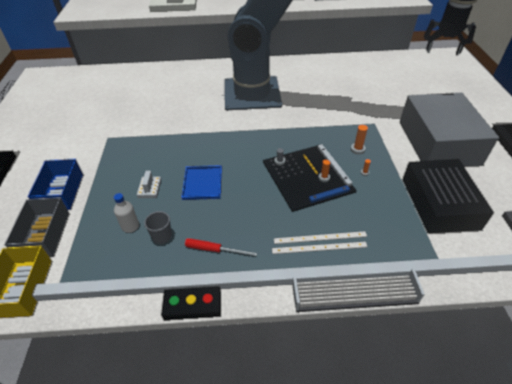

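View pics/side0.png

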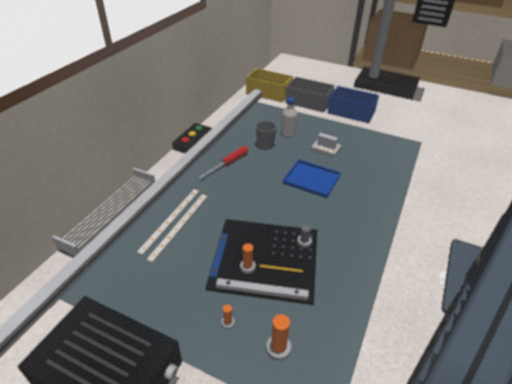

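View pics/wrist0.png

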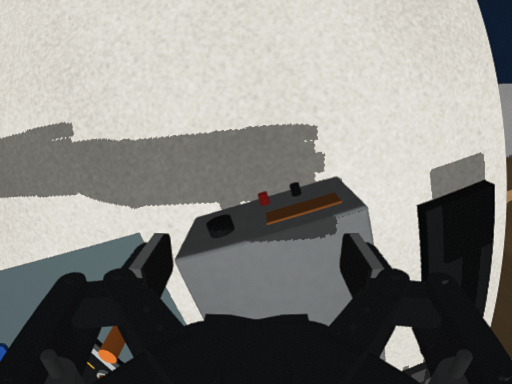

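The scene view shows the fixture around (308,175), the middle-sized orange post on it at (325,170), the tray at (203,182) and the block at (148,183). I'll enlarge these areas.

```bash
cat > h.py <<'E'
import numpy as np, cv2
from workcell import r
def proj(n,P,ci=None):
    ci=ci or r.camera_info(n); P=np.atleast_2d(P); M=ci["camera_from_world"]
    c=P@M[:3,:3].T+M[:3,3]; v=np.c_[c[:,0],-c[:,1],-c[:,2]]
    if n=="wrist":
        rr=np.hypot(v[:,0],v[:,1]); th=np.arctan2(rr,v[:,2]); s=th/np.maximum(rr,1e-9); x,y=v[:,0]*s,v[:,1]*s
    else: x,y=v[:,0]/v[:,2],v[:,1]/v[:,2]
    return np.c_[ci["cx"]+ci["fx"]*x, ci["cy"]+ci["fy"]*y]
def back(n,uv,z,ci=None):
    ci=ci or r.camera_info(n); uv=np.atleast_2d(np.array(uv,float)); M=ci["camera_from_world"]
    x=(uv[:,0]-ci["cx"])/ci["fx"]; y=(uv[:,1]-ci["cy"])/ci["fy"]
    if n=="wrist":
        t=np.hypot(x,y); s=np.sin(t)/np.maximum(t,1e-9); d=np.c_[x*s,y*s,np.cos(t)]
    else: d=np.c_[x,y,np.ones(len(x))]
    d=np.c_[d[:,0],-d[:,1],-d[:,2]]@M[:3,:3]; o=-M[:3,:3].T@M[:3,3]
    return o+d*((z-o[2])/d[:,2])[:,None]
def crop(im,x,y,w,h,s,name):
    c=cv2.resize(im[y:y+h,x:x+w],None,fx=s,fy=s,interpolation=cv2.INTER_CUBIC)
    for k in range(0,w,10): cv2.putText(c,str(x+k),(k*s,8),0,.3,(0,255,255),1); cv2.line(c,(k*s,10),(k*s,14),(0,255,255),1)
    for k in range(0,h,10): cv2.putText(c,str(y+k),(0,k*s+4),0,.3,(0,255,255),1)
    cv2.imwrite(name,c)
def tri(uv1,uv2):
    from scipy.optimize import least_squares
    f=lambda p:np.r_[proj("scene",p)[0]-uv1,proj("side",p)[0]-uv2]
    s=least_squares(f,[.5,0,.03]); return s.x,s.fun
E
python3 - <<'E'
from h import *
s=cv2.imread("pics/scene0.png"); d=cv2.imread("pics/side0.png")
crop(s,255,120,125,95,6,"pics/c1.png"); crop(s,125,155,110,60,7,"pics/c2.png")
crop(d,200,205,130,110,5,"pics/c3.png"); crop(d,270,120,90,80,7,"pics/c4.png")
E
```

```text
(no output)
```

View pics/c1.png

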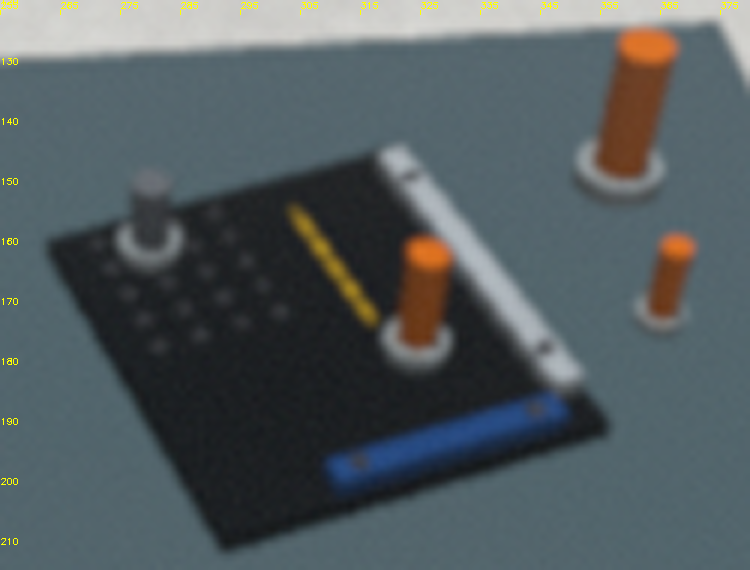

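View pics/c2.png

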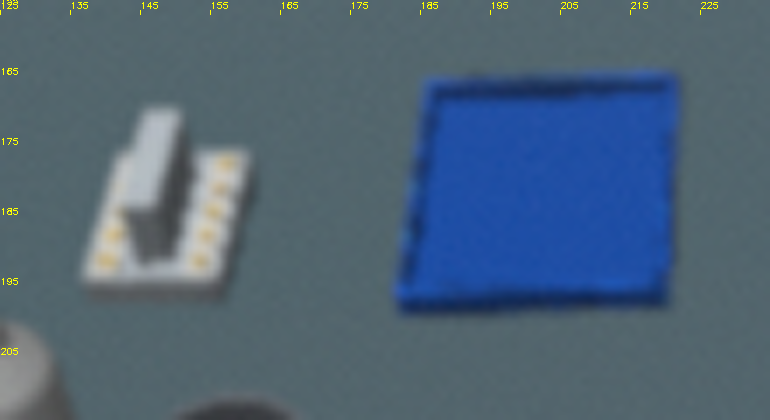

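View pics/c3.png

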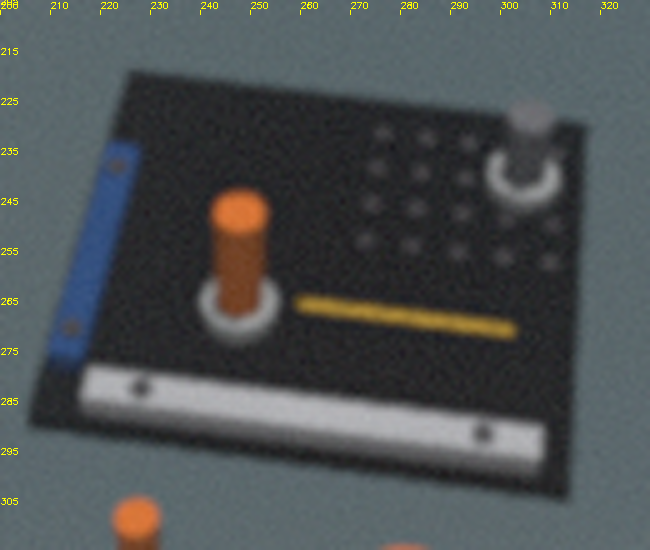

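View pics/c4.png

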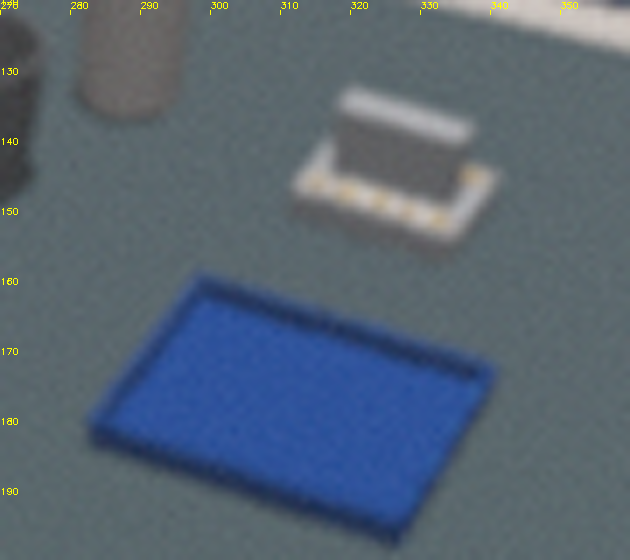

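```bash
cat > fit.py <<'E'
from h import *
from scipy.optimize import least_squares
C={"c1":("scene",255,120,6),"c2":("scene",125,155,7),"c3":("side",200,205,5),"c4":("side",270,120,7)}
def px(c,u,v): n,x,y,s=C[c]; return n,np.array([x+(u+.5)/s-.5,y+(v+.5)/s-.5])
def T(p,P): c,s=np.cos(p[2]),np.sin(p[2]); P=np.atleast_2d(P); return np.c_[p[0]+c*P[:,0]-s*P[:,1],p[1]+s*P[:,0]+c*P[:,1],P[:,2]]
def fit(obs,p0):
    def f(p):
        out=[]
        for c,u,v,X in obs:
            n,uv=px(c,u,v); out.append(proj(n,T(p,np.array(X)/1000))[0]-uv)
        return np.concatenate(out)
    s=least_squares(f,p0,loss="soft_l1"); return s.x,np.round(f(s.x).reshape(-1,2),1)
fx=[("c1",50,241,(-120,-110,12)),("c1",222,551,(120,-110,0)),("c1",608,433,(120,110,0)),
("c1",405,146,(-105,106,24)),("c1",583,372,(95,106,24)),("c1",378,152,(-105,90,24)),("c1",553,387,(95,90,24)),
("c1",327,458,(100,-45,24)),("c1",568,398,(116,85,24)),
("c3",130,71,(120,-110,12)),("c3",587,126,(-120,-110,12)),("c3",567,501,(-120,110,0)),("c3",28,428,(120,110,0)),
("c3",88,364,(95,90,24)),("c3",546,423,(-105,90,24)),("c3",543,458,(-105,106,24)),("c3",80,400,(95,106,24)),
("c3",140,150,(100,-45,24)),("c3",108,143,(116,-45,24)),("c3",84,362,(100,85,24))]
bl=[("c2",147,108,(-30,-8,52)),("c2",181,110,(-30,8,52)),("c2",158,208,(30,8,52)),("c2",125,205,(30,-8,52)),
("c2",120,152,(-40,-30,16)),("c2",248,152,(-40,30,16)),("c2",222,282,(40,30,16)),("c2",83,278,(40,-30,16)),
("c4",347,87,(30,-8,52)),("c4",472,125,(-30,-8,52)),("c4",463,140,(-30,8,52)),("c4",340,106,(30,8,52)),
("c4",497,177,(-40,-30,16)),("c4",457,240,(-40,30,16)),("c4",295,190,(40,30,16))]
# tray: x long = try scene-horizontal
tr=[("c2",427,77),("c2",678,75),("c2",665,293),("c2",398,296),("c4",497,368),("c4",400,530),("c4",92,428),("c4",198,275)]
if __name__=="__main__":
    for nm,o in(("fix",fx),("block",bl)):
        p,res=fit(o,[.55,0,0]); print(nm,np.round(p,4)); print(res.T)
    for L,W in((60,70),(70,60)):
        X=[(-L,-W,15),(-L,W,15),(L,W,15),(L,-W,15)]; X=X+[X[0],X[1],X[2],X[3]]
        p,res=fit([t+(x,) for t,x in zip(tr,X)],[.5,-.1,0]); print("tray",L,W,np.round(p,4)); print(res.T)
    for nm,a,b in(("top",("c1",429,252),("c3",240,212)),("foot",("c1",417,338),("c3",239,300)),("grey",("c1",152,181),("c3",531,117))):
        print(nm,tri(px(*a)[1],px(*b)[1]))
E
python3 fit.py
```

```text
fix [0.5119 0.152  0.3003]
[[-1.1 -0.2 -0.4 -0.8 -0.3 -0.4  0.2 -0.5 -0.2 -0.7  0.2  0.5 -0.1  0.4
  -0.7 -0.4  0.4 -0.2 -0.2 -0.6]
 [-0.6  0.5  0.2 -0.3  0.1 -0.1 -1.1  0.   2.  -0.3 -0.6  0.8  0.9  1.2
   1.2  0.4 -0.1 -0.4  0.2 -0.5]]
block [ 0.5264 -0.3559 -0.0451]
[[-0.3 -0.1 -0.2 -0.7 -0.1  0.  -0.2  0.3  0.3  0.1 -0.3 -0.5  0.1 -0.4
  -0.8]
 [ 0.3 -0.2 -0.6 -0.1  0.1 -0.4 -0.9  0.1  0.6  0.3  0.6  0.3 -0.2  0.
   0.1]]
tray 60 70 [ 0.5143 -0.1873 -0.0536]
[[-3.   3.2  3.4 -3.6 -1.2 -4.4  0.8  5. ]
 [ 1.5  1.  -3.8 -3.3 -2.7  0.7  1.7 -1.1]]
tray 70 60 [ 0.516  -0.1867 -0.0388]
[[ 0.1  0.3  0.5 -0.3  0.1  0.1 -1.3 -0.2]
 [-0.1 -0.8 -1.2 -0.4 -0.3 -0.3 -1.  -0.4]]
top (array([0.53508959, 0.20069542, 0.0824713 ]), array([-0.24827016, -0.19646918, -0.19017358,  0.12363834]))
foot (array([0.53549026, 0.20100368, 0.02186539]), array([-0.40014768, -0.30520007, -0.3076804 ,  0.19279873]))
grey (array([0.44501632, 0.06942531, 0.06263954]), array([-0.09642545, -0.09456629, -0.07693943,  0.06171244]))
```

```bash
cat >> h.py <<'E'
from scipy.spatial.transform import Rotation as Ro
def wrap(a): return (a+np.pi/2)%np.pi-np.pi/2
def go(p,jaw):
    """target TCP world p, jaw direction angle (world, mod pi) -> shift in tool axes, turn about tool y"""
    o=r.get_obs(); R=Ro.from_quat(o["eef_rot"]).as_matrix()
    sh=R.T@(np.array(p)-o["tcp_pos"]); a=np.arctan2(R[1,2],R[0,2]); d=wrap(jaw-a)
    # turn about tool y (down) by t rotates world angle by -t
    t=d*np.sign(R[2,1]) 
    print("clock",round(o["clock"],2),"tcp",np.round(o["tcp_pos"],4),"jaw",round(a,4),"tilt",np.round(R[:2,1],4),"F",np.round(o["contact_force"],1),"gap",round(o["finger_gap"],3),"q7",round(o["q"][6],2),"q1",round(o["q"][0],2))
    print("shift",np.round(sh,4),"turn",round(t,4)); return sh,t
FIX=np.array([.5119,.152,.3003]);BL=np.array([.5264,-.3559,-.0451]);TR=np.array([.516,-.1867,-.0388]);POST=np.array([.535,.201])
def Tp(p,x,y): c,s=np.cos(p[2]),np.sin(p[2]); return np.array([p[0]+c*x-s*y,p[1]+s*x+c*y])
E
python3 - <<'E'
from h import *
o=r.get_obs();print(np.round(Ro.from_quat(o["eef_rot"]).as_matrix(),3))
print("corner",Tp(FIX,.1,.09),"seat",Tp(FIX,.06,.06))
go([*POST,.12],FIX[2]); go([*POST,.12],FIX[2]+np.pi/2); go([*POST,.12],FIX[2]+np.pi/4);go([*POST,.12],FIX[2]-np.pi/4)
E
```

```text
[[ 0.955 -0.     0.295]
 [-0.295 -0.001  0.955]
 [ 0.    -1.    -0.001]]
corner [0.58080217 0.26755298] seat [0.55146646 0.22706328]
clock 0.15 tcp [0.1992 0.6446 0.2306] jaw 1.271 tilt [-0.0003 -0.0012] F [-0.5  0.9  1. ] gap 1.0 q7 -0.06 q1 -1.35
shift [ 0.4518  0.1111 -0.3245] turn 0.9707
clock 0.15 tcp [0.1992 0.6446 0.2306] jaw 1.271 tilt [-0.0003 -0.0012] F [-0.5  0.9  1. ] gap 1.0 q7 -0.06 q1 -1.35
shift [ 0.4518  0.1111 -0.3245] turn -0.6001
clock 0.15 tcp [0.1992 0.6446 0.2306] jaw 1.271 tilt [-0.0003 -0.0012] F [-0.5  0.9  1. ] gap 1.0 q7 -0.06 q1 -1.35
shift [ 0.4518  0.1111 -0.3245] turn 0.1853
clock 0.15 tcp [0.1992 0.6446 0.2306] jaw 1.271 tilt [-0.0003 -0.0012] F [-0.5  0.9  1. ] gap 1.0 q7 -0.06 q1 -1.35
shift [ 0.4518  0.1111 -0.3245] turn -1.3855
```

```bash
python3 - <<'E'
from h import *
from fit import px
print("tall foot",back("scene",px("c1",622,170)[1],.01),"top",[tuple(np.round(back("scene",px("c1",648,47)[1],z)[0],3)) for z in(.08,.1,.12)], "small",back("scene",px("c1",662,310)[1],.006))
go([*POST,.20],1.085)
E
```

```text
tall foot [[0.39735905 0.34978759 0.01      ]] top [(np.float64(0.374), np.float64(0.358), np.float64(0.08)), (np.float64(0.4), np.float64(0.347), np.float64(0.1)), (np.float64(0.425), np.float64(0.336), np.float64(0.12))] small [[0.5103415  0.34360469 0.006     ]]
clock 0.15 tcp [0.1992 0.6446 0.2306] jaw 1.271 tilt [-0.0003 -0.0012] F [-0.5  0.9  1. ] gap 1.0 q7 -0.06 q1 -1.35
shift [ 0.4518  0.0311 -0.3246] turn 0.186
```

>>> drive_tool(
  plan=[0.04,0,-0.03,0.02,-1,0.08,0,-0.06,0.04,-1,0.12,0,-0.09,0.06,-1,0.16,0.01,-0.115,0.08,-1,0.2,0.01,-0.145,0.1,-1,0.24,0.01,-0.172,0.12,-1,0.28,0.02,-0.2,0.14,-1,0.32,0.02,-0.23,0.16,-1,0.36,0.03,-0.259,0.17,-1,0.4,0.03,-0.287,0.18,-1,0.43,0.031,-0.31,0.186,-1,0.452,0.031,-0.325,0.186,-1,0.452,0.031,-0.325,0.186,-1,0.452,0.031,-0.325,0.186,-1,0.452,0.031,-0.325,0.186,-1,0.452,0.031,-0.325,0.186,-1],
  squeeze=40,
)

```text
clock: 1.75
tcp_pos: [0.5344, 0.2018, 0.2]
eef_rot: [0.687, -0.17, 0.169, -0.686]
contact_force: [-0.8, -0.2, -0.1]
finger_gap: 1.001
```

```bash
python3 - <<'E'
from h import *
go([*POST,.036],1.085)
ci=r.camera_info("wrist"); im=r.read_camera("wrist"); 
for P in ([*POST,.082],[*POST,.012],[*Tp(FIX,.1,.09),.024],[*Tp(FIX,-.12,-.11),.012]):
    u=proj("wrist",P,ci)[0]; print(u); cv2.circle(im,tuple(int(v) for v in u),3,(0,255,0),1)
cv2.imwrite("pics/w1.png",im)
E
```

```text
clock 1.75 tcp [0.5344 0.2018 0.2   ] jaw 1.0871 tilt [-0.0007 -0.0008] F [-0.8 -0.2 -0.1] gap 1.001 q7 0.71 q1 -0.53
shift [ 0.001   0.164  -0.0003] turn 0.0021
[254.99193519 181.64297836]
[255.26583986 165.65670815]
[326.42253405 176.63323126]
[ 85.64315852 164.09772877]
```

View pics/w1.png

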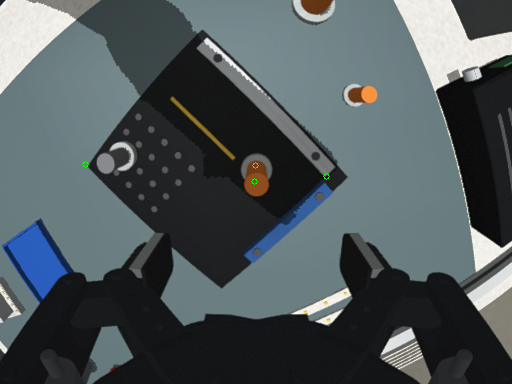

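The wrist view agrees with the estimate: post at (257,180), projected point at (255,182), and the corner falls at the gap between fence and stop. I'll go down and grip.

>>> drive_tool(
  plan=[0,0.04,0,0,-1,0.001,0.08,0,0,-1,0.001,0.115,0,0,-1,0.001,0.145,0,0,-1,0.001,0.164,0,0,-1,0.001,0.164,0,0,-1,0.001,0.164,0,0,-1,0.001,0.164,0,0,1,0.001,0.164,0,0,1,0.001,0.164,0,0,1,0.001,0.164,0,0,1,0.001,0.164,0,0,1,0.001,0.164,0,0,1,0.001,0.164,0,0,1,0.001,0.164,0,0,1],
  squeeze=40,
)

```text
clock: 3.3
tcp_pos: [0.5355, 0.2013, 0.0367]
eef_rot: [0.687, -0.169, 0.169, -0.686]
contact_force: [-1.1, -0.9, 6.3]
finger_gap: 0.248
```

```bash
python3 - <<'E'
from h import *
go([*TR[:2],.16],1.526)
E
```

```text
clock 3.3 tcp [0.5355 0.2013 0.0367] jaw 1.0869 tilt [ 0.0001 -0.0004] F [-1.1 -0.9  6.3] gap 0.248 q7 0.74 q1 -0.5
shift [ 0.1632 -0.1232 -0.3526] turn -0.4391
```

>>> drive_tool(
  plan=[0,-0.04,0,0,1,0,-0.08,0,0,1,0.01,-0.12,-0.02,-0.02,1,0.025,-0.123,-0.055,-0.07,1,0.042,-0.123,-0.09,-0.12,1,0.058,-0.123,-0.125,-0.17,1,0.074,-0.123,-0.16,-0.22,1,0.09,-0.123,-0.195,-0.27,1,0.107,-0.123,-0.23,-0.32,1,0.123,-0.123,-0.265,-0.36,1,0.139,-0.123,-0.3,-0.4,1,0.153,-0.123,-0.33,-0.439,1,0.163,-0.123,-0.352,-0.439,1,0.163,-0.123,-0.352,-0.439,1,0.163,-0.123,-0.352,-0.439,1,0.163,-0.123,-0.352,-0.439,1],
)

```text
clock: 4.9
tcp_pos: [0.5161, -0.1848, 0.1597]
eef_rot: [-0.707, 0.015, -0.015, 0.707]
contact_force: [-0.2, 0.3, -1.0]
finger_gap: 0.245
```

```bash
python3 - <<'E'
from h import *
go([*TR[:2],.03],1.526)
cv2.imwrite("pics/s2.png",r.read_camera("scene"))
E
```

```text
clock 4.9 tcp [ 0.5161 -0.1848  0.1597] jaw 1.5273 tilt [-0.0002  0.0003] F [-0.2  0.3 -1. ] gap 0.245 q7 1.79 q1 0.25
shift [-0.      0.1297 -0.002 ] turn 0.0013
```

View pics/s2.png

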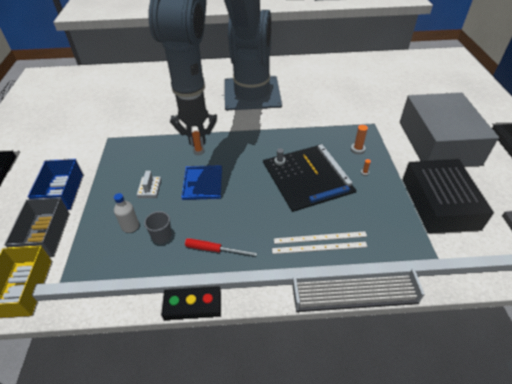

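>>> drive_tool(
  plan=[0,0.04,-0.001,0,1,0,0.08,-0.002,0,1,0,0.11,-0.002,0,1,0,0.122,-0.002,0,1,0,0.128,-0.002,0,1,0,0.13,-0.002,0,1,0,0.13,-0.002,0,1,0,0.13,-0.002,0,1,0,0.13,-0.002,0,0,0,0.13,-0.002,0,-1,0,0.13,-0.002,0,-1,0,0.13,-0.002,0,-1,0,0.13,-0.002,0,-1,0,0.13,-0.002,0,-1,0,0.1,-0.002,0,-1,0,0.06,-0.002,0,-1,0,0.02,-0.002,0,-1,0,0,-0.002,0,-1,0,0,-0.002,0,-1],
)

```text
clock: 6.85
tcp_pos: [0.5177, -0.1872, 0.1628]
eef_rot: [0.707, -0.013, 0.017, -0.707]
contact_force: [0.3, -0.2, 0.2]
finger_gap: 1.004
```

```bash
python3 - <<'E'
from h import *
go([*BL[:2],.16],BL[2]+np.pi/2)
s=r.read_camera("scene"); crop(s,125,125,130,90,6,"pics/s3.png")
E
```

```text
clock 6.85 tcp [ 0.5177 -0.1872  0.1628] jaw 1.5276 tilt [ 0.0053 -0.0013] F [ 0.3 -0.2  0.2] gap 1.004 q7 1.8 q1 0.26
shift [ 0.0159  0.0031 -0.1682] turn 0.0019
```

View pics/s3.png

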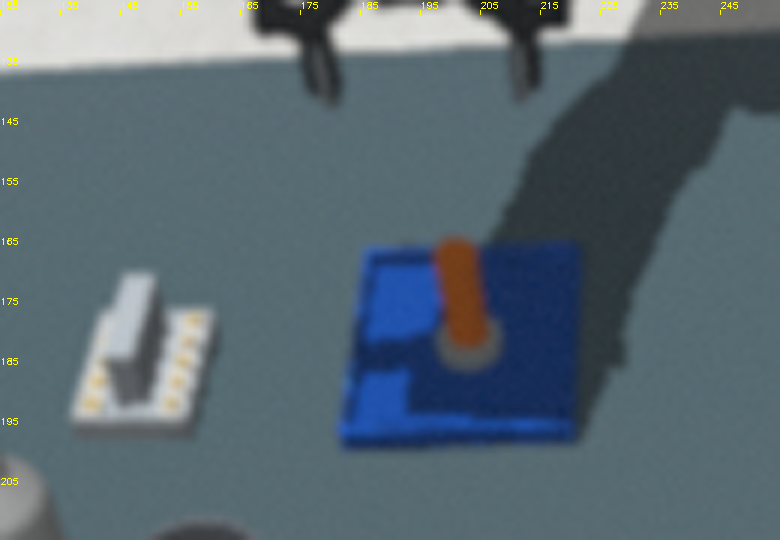

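The post stands upright in the tray, with its foot at (202,182). Next, above the block.

>>> drive_tool(
  plan=[0.004,0.003,-0.04,0.002,-1,0.008,0.003,-0.08,0.002,-1,0.012,0.003,-0.12,0.002,-1,0.015,0.003,-0.15,0.002,-1,0.016,0.003,-0.168,0.002,-1,0.016,0.003,-0.168,0.002,-1,0.016,0.003,-0.168,0.002,-1,0.016,0.003,-0.168,0.002,-1],
)

```text
clock: 7.7
tcp_pos: [0.5259, -0.3533, 0.1577]
eef_rot: [-0.707, 0.014, -0.016, 0.707]
contact_force: [-0.5, -0.3, -1.0]
finger_gap: 1.002
```

```bash
python3 - <<'E'
from h import *
from fit import T
print("bottle base",back("scene",(130,226),0), "tri top",tri(np.array([118.5,198]),np.array([291,102])))
go([*BL[:2],.025],BL[2]+np.pi/2)
ci=r.camera_info("wrist"); im=r.read_camera("wrist"); im=cv2.resize(im,None,fx=1.5,fy=1.5,interpolation=cv2.INTER_CUBIC)
X=np.array([(sx*a,sy*b,z) for a,b,z in((30,8,52),(40,30,16)) for sx in(-1,1) for sy in(-1,1)])/1000
for u in proj("wrist",T(BL,X),ci): cv2.circle(im,tuple(int(v*1.5) for v in u),3,(0,255,0),1)
cv2.imwrite("pics/w4.png",im)
E
```

```text
bottle base [[ 6.76034171e-01 -3.94368287e-01 -1.11022302e-16]] tri top (array([ 0.67270799, -0.39585166,  0.1182853 ]), array([-0.02393074, -0.03148274, -0.03269866,  0.03454756]))
clock 7.7 tcp [ 0.5259 -0.3533  0.1577] jaw 1.5278 tilt [0.0022 0.001 ] F [-0.5 -0.3 -1. ] gap 1.002 q7 2.06 q1 0.51
shift [ 0.0003  0.1327 -0.0028] turn 0.0021
```

View pics/w4.png

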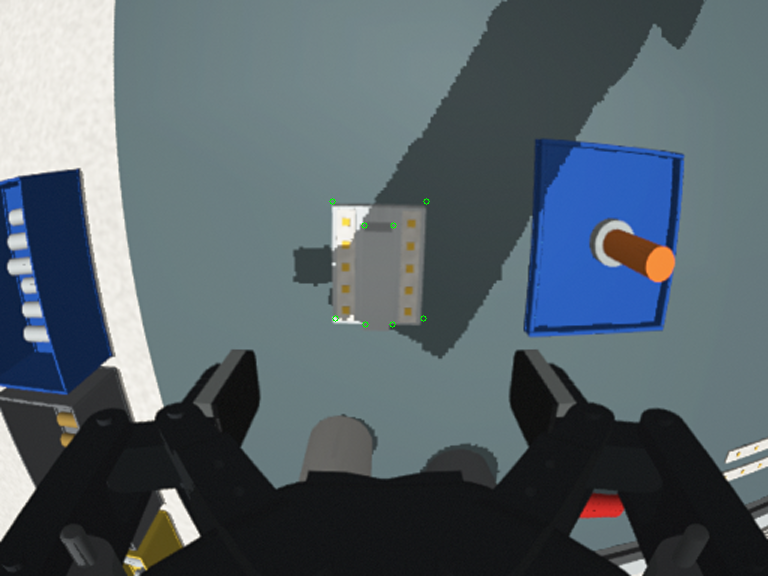

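The block sits about 4 px (roughly 2 mm) from the projected pose, at (379,265) in the enlarged wrist view. That is small enough, so I'll grip the rib.

>>> drive_tool(
  plan=[0,0.04,-0.001,0.002,-1,0,0.08,-0.003,0.002,-1,0,0.11,-0.003,0.002,-1,0,0.125,-0.003,0.002,-1,0,0.133,-0.003,0.002,-1,0,0.133,-0.003,0.002,-1,0,0.133,-0.003,0.002,-1,0,0.133,-0.003,0.002,0.5,0,0.133,-0.003,0.002,1,0,0.133,-0.003,0.002,1,0,0.133,-0.003,0.002,1,0,0.133,-0.003,0.002,1,0,0.133,-0.003,0.002,1,0,0.133,-0.003,0.002,1,0,0.133,-0.003,0.002,1,0,0.133,-0.003,0.002,1,0,0.133,-0.003,0.002,1],
  squeeze=80,
)

```text
clock: 9.45
tcp_pos: [0.5264, -0.3567, 0.0254]
eef_rot: [-0.707, 0.015, -0.017, 0.707]
contact_force: [-0.8, 0.5, 6.2]
finger_gap: 0.175
```

```bash
python3 - <<'E'
from h import *
go([*BL[:2],.175],FIX[2]+np.pi/2)
print(r.get_obs()["torque"])
E
```

```text
clock 9.45 tcp [ 0.5264 -0.3567  0.0254] jaw 1.5257 tilt [0.0032 0.    ] F [-0.8  0.5  6.2] gap 0.175 q7 2.06 q1 0.52
shift [ 0.0004 -0.1496  0.0008] turn -0.3453
[-0.04717758  0.12036646 -0.02074683]
```

>>> drive_tool(
  plan=[0,-0.02,0,0,1,0,-0.05,0,0,1,0,-0.09,0,0,1,0,-0.13,0,0,1,0,-0.15,0,0,1,0,-0.15,0,0,1,0,-0.15,0,0,1],
)

```text
clock: 10.15
tcp_pos: [0.5254, -0.3562, 0.1742]
eef_rot: [-0.707, 0.015, -0.017, 0.707]
contact_force: [-0.5, -0.2, -5.2]
finger_gap: 0.172
```

```bash
python3 - <<'E'
from h import *
go([*Tp(FIX,.045,.045),.175],FIX[2]+np.pi/2)
cv2.imwrite("pics/s5.png",cv2.resize(r.read_camera("scene")[100:260,80:300],None,fx=3,fy=3))
E
```

```text
clock 10.15 tcp [ 0.5254 -0.3562  0.1742] jaw 1.526 tilt [0.0019 0.0009] F [-0.5 -0.2 -5.2] gap 0.172 q7 2.06 q1 0.51
shift [-9.100e-03 -3.000e-04  5.647e-01] turn -0.3451
```

View pics/s5.png

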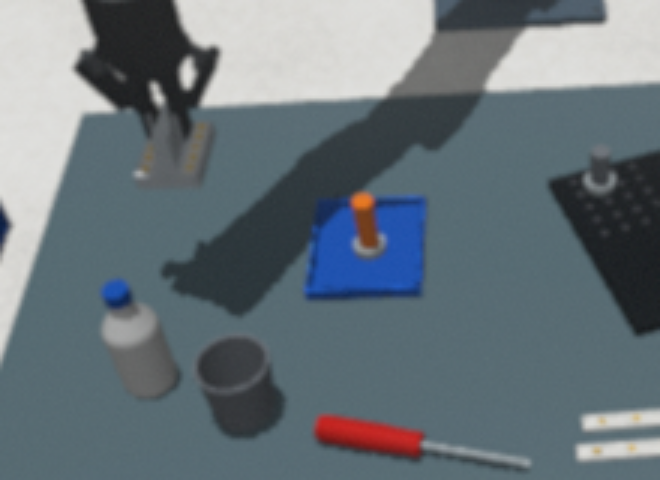

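The block is lifted level in the gripper and the post is untouched in the tray. Carrying it over the fixture.

>>> drive_tool(
  plan=[0,0,0.02,0,1,0,0,0.05,-0.02,1,-0.001,0,0.09,-0.04,1,-0.002,0,0.13,-0.07,1,-0.002,0,0.17,-0.1,1,-0.003,0,0.21,-0.13,1,-0.004,0,0.25,-0.16,1,-0.005,0,0.29,-0.19,1,-0.006,0,0.33,-0.22,1,-0.007,0,0.37,-0.25,1,-0.008,0,0.41,-0.28,1,-0.009,0,0.45,-0.31,1,-0.009,0,0.49,-0.33,1,-0.009,0,0.53,-0.345,1,-0.009,0,0.552,-0.345,1,-0.009,0,0.565,-0.345,1,-0.009,0,0.565,-0.345,1,-0.009,0,0.565,-0.345,1,-0.009,0,0.565,-0.345,1],
)

```text
clock: 12.1
tcp_pos: [0.5414, 0.2066, 0.174]
eef_rot: [-0.699, -0.105, 0.105, 0.699]
contact_force: [-0.1, -0.3, -4.2]
finger_gap: 0.172
```

```bash
python3 - <<'E'
from h import *
go([*Tp(FIX,.045,.045),.06],FIX[2]+np.pi/2)
E
```

```text
clock 12.1 tcp [0.5414 0.2066 0.174 ] jaw 1.8684 tilt [-0.0001  0.0003] F [-0.1 -0.3 -4.2] gap 0.172 q7 1.35 q1 -0.37
shift [0.0007 0.114  0.0016] turn -0.0027
```

>>> drive_tool(
  plan=[0,0.03,0,0,1,0.001,0.06,0.001,-0.002,1,0.001,0.09,0.001,-0.003,1,0.001,0.105,0.001,-0.003,1,0.001,0.114,0.001,-0.003,1,0.001,0.114,0.001,-0.003,1,0.001,0.114,0.001,-0.003,1],
)

```text
clock: 12.8
tcp_pos: [0.5427, 0.2074, 0.0607]
eef_rot: [-0.699, -0.106, 0.105, 0.699]
contact_force: [0.6, 0.0, -3.5]
finger_gap: 0.171
```

```bash
python3 - <<'E'
from h import *
go([*Tp(FIX,.045,.045),.038],FIX[2]+np.pi/2)
d=r.read_camera("side"); s=r.read_camera("scene")
crop(d,195,200,130,110,5,"pics/d6.png"); crop(s,255,120,125,95,6,"pics/s6.png")
E
```

```text
clock 12.8 tcp [0.5427 0.2074 0.0607] jaw 1.8704 tilt [0.0008 0.0004] F [ 0.6  0.  -3.5] gap 0.171 q7 1.33 q1 -0.38
shift [-0.0008  0.0227  0.0012] turn -0.0006
```

View pics/d6.png

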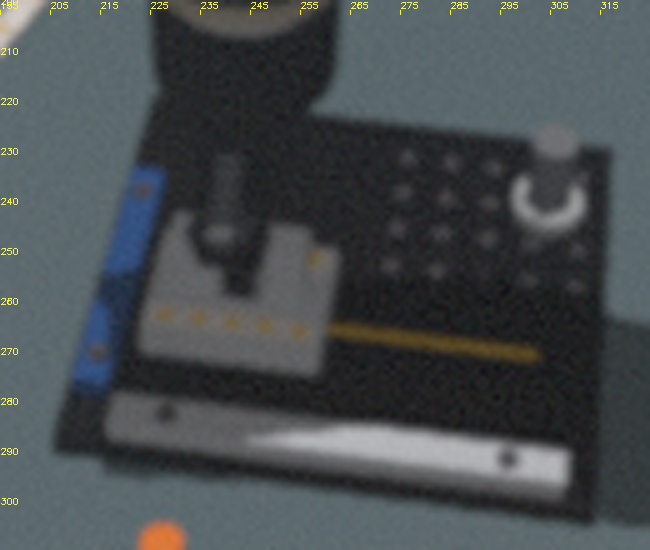

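View pics/s6.png

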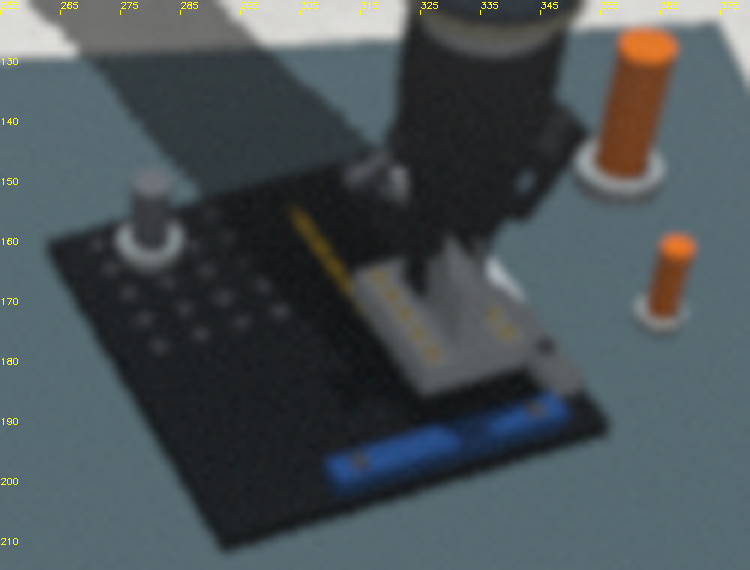

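Both views show the block level over the bed, aligned with the fence and clear of both stops. Lowering onto the bed.

>>> drive_tool(
  plan=[0,0.01,0.001,0,1,0,0.016,0.001,0,1,0,0.02,0.001,0,1,0,0.022,0.001,0,1,0,0.023,0.001,0,1,0,0.024,0.001,0,1,0,0.024,0.001,0,1,0,0.024,0.001,0,1],
)

```text
clock: 13.7
tcp_pos: [0.5425, 0.2088, 0.0374]
eef_rot: [-0.699, -0.106, 0.105, 0.699]
contact_force: [-1.4, -0.8, 0.2]
finger_gap: 0.175
```

```bash
python3 - <<'E'
from h import *
go([*Tp(FIX,.06,.06),.0365],FIX[2]+np.pi/2)
E
```

```text
clock 13.7 tcp [0.5425 0.2088 0.0374] jaw 1.871 tilt [0.0017 0.001 ] F [-1.4 -0.8  0.2] gap 0.175 q7 1.32 q1 -0.39
shift [0.0139 0.0009 0.0148] turn -0.0001
```

>>> drive_tool(
  plan=[0,0.001,0.004,0,1,0,0.001,0.008,0,1,0,0.001,0.011,0,1,0,0.001,0.013,0,1,0,0.001,0.015,0,1,0,0.001,0.017,0,1,0,0.001,0.018,0,1,0,0.001,0.018,0,1],
)

```text
clock: 14.5
tcp_pos: [0.5397, 0.2224, 0.0375]
eef_rot: [0.7, 0.106, -0.103, -0.698]
contact_force: [3.3, -11.6, 7.9]
finger_gap: 0.172
```

```bash
cat > st.py <<'E'
from h import *
go([*Tp(FIX,.06,.06),.0365],FIX[2]+np.pi/2)
o=r.get_obs();R=Ro.from_quat(o["eef_rot"]).as_matrix();print("Ftool",np.round(R.T@o["contact_force"],1),"M",np.round(R.T@o["torque"],2))
E
python3 st.py
```

```text
clock 14.5 tcp [0.5397 0.2224 0.0375] jaw 1.8681 tilt [ 0.0054 -0.0024] F [  3.3 -11.6   7.9] gap 0.172 q7 1.29 q1 -0.42
shift [0.0126 0.0011 0.001 ] turn -0.003
Ftool [ -0.2  -7.8 -12.1] M [-2.63 -0.3  -0.01]
```

Fence contact is about 12 N at the expected place. Now sliding to the end stop while keeping light pressure on the fence.

>>> drive_tool(
  plan=[0.003,0.001,0.003,-0.002,1,0.006,0.001,0.003,-0.002,1,0.009,0.001,0.003,-0.002,1,0.011,0.001,0.003,-0.002,1,0.013,0.001,0.003,-0.002,1,0.015,0.001,0.003,-0.002,1,0.016,0.001,0.003,-0.002,1,0.016,0.001,0.003,-0.002,1,0.016,0.001,0.003,-0.002,1],
)

```text
clock: 15.4
tcp_pos: [0.5502, 0.2255, 0.0375]
eef_rot: [0.702, 0.104, -0.106, -0.696]
contact_force: [-18.5, -14.9, 27.7]
finger_gap: 0.172
```

```bash
python3 st.py
```

```text
clock 15.4 tcp [0.5502 0.2255 0.0375] jaw 1.869 tilt [-0.0017 -0.0091] F [-18.5 -14.9  27.7] gap 0.172 q7 1.3 q1 -0.42
shift [0.0016 0.001  0.0011] turn -0.0021
Ftool [-22.2 -27.6  -9.1] M [-1.4  -0.45  4.27]
```

>>> drive_tool(
  plan=[0.006,0,0.004,-0.002,1,0.007,0,0.005,-0.002,1,0.007,0,0.005,-0.002,1,0.007,0,0.005,-0.002,1,0.007,0,0.005,-0.002,1,0.007,0,0.005,-0.002,1,0.007,0,0.005,-0.002,1,0.007,0,0.005,-0.002,1],
)

```text
clock: 16.2
tcp_pos: [0.5508, 0.2259, 0.038]
eef_rot: [0.705, 0.1, -0.11, -0.693]
contact_force: [-19.5, -19.1, 26.8]
finger_gap: 0.174
```

```bash
python3 st.py; python3 - <<'E'
from h import *
d=r.read_camera("side"); s=r.read_camera("scene")
crop(d,195,200,130,110,5,"pics/d7.png"); crop(s,255,120,125,95,6,"pics/s7.png")
E
```

```text
clock 16.2 tcp [0.5508 0.2259 0.038 ] jaw 1.8689 tilt [-0.0106 -0.0184] F [-19.5 -19.1  26.8] gap 0.174 q7 1.29 q1 -0.42
shift [0.001  0.0015 0.0009] turn -0.0022
Ftool [-24.7 -26.2 -12.9] M [-2.42 -0.48  4.94]
```

View pics/d7.png

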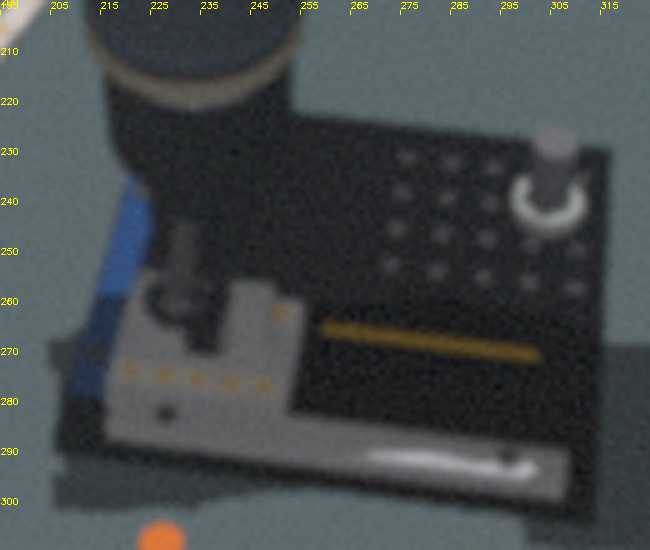

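View pics/s7.png

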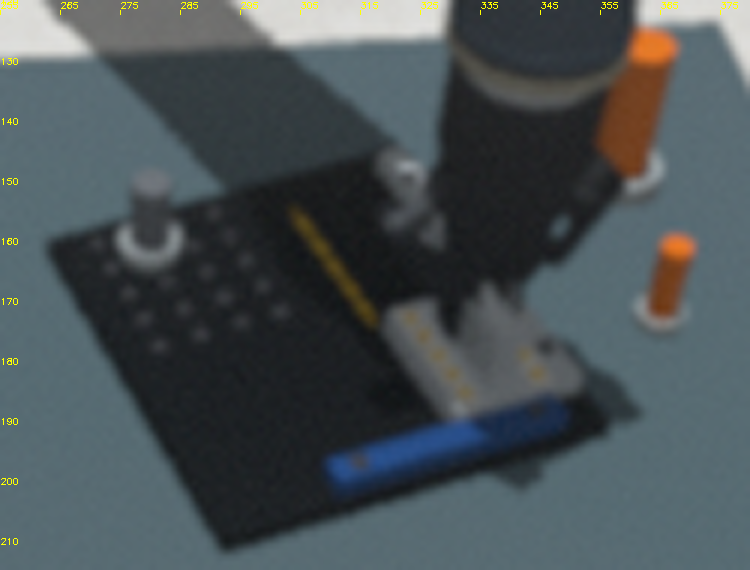

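Both views show the block against the fence and stop. The tool has leaned about 0.02 rad under the push, though, so I'll relax, press down to flatten the block, then push more gently.

>>> drive_tool(
  plan=[0,0,0,0,1,0,0.001,0,0,1,0,0.002,0,0,1,0,0.002,0,0,1,0,0.002,0,0,1],
)

```text
clock: 16.8
tcp_pos: [0.5502, 0.2239, 0.0377]
eef_rot: [0.706, 0.099, -0.11, -0.693]
contact_force: [-11.0, -10.1, 25.4]
finger_gap: 0.173
```

```bash
python3 st.py
```

```text
clock 16.8 tcp [0.5502 0.2239 0.0377] jaw 1.8675 tilt [-0.0115 -0.0207] F [-11.  -10.1  25.4] gap 0.173 q7 1.29 q1 -0.42
shift [0.0022 0.0011 0.0026] turn -0.0036
Ftool [-13.9 -25.1  -6.9] M [-0.84 -0.06  2.36]
```

>>> drive_tool(
  plan=[0,-0.001,0,0,0.3,0,-0.001,0,0,0.3,0,-0.001,0,0,0.3,0,-0.001,0,0,0.3,0,-0.001,0,0,0.3],
)

```text
clock: 17.3
tcp_pos: [0.5502, 0.2242, 0.0384]
eef_rot: [0.706, 0.099, -0.11, -0.693]
contact_force: [0.1, 0.0, 0.9]
finger_gap: 0.351
```

```bash
python3 st.py
```

```text
clock 17.3 tcp [0.5502 0.2242 0.0384] jaw 1.8677 tilt [-0.0117 -0.0206] F [0.1 0.  0.9] gap 0.351 q7 1.29 q1 -0.42
shift [0.0021 0.0019 0.0024] turn -0.0034
Ftool [ 0.1 -0.9 -0. ] M [ 0.02  0.04 -0.03]
```

Opening left the tool lean unchanged, so a new call takes over the measured tilt. With the block pressed to the bed, I'll drag it back a few mm so that friction leans the tool the other way.

>>> drive_tool(
  plan=[0,0,0,0,1,0,0,0,0,1,0,0,0,0,1,0,0,0,0,1,0,0.002,0,0,1,-0.001,0.004,-0.001,0,1,-0.003,0.004,-0.003,0,1,-0.005,0.004,-0.005,0,1,-0.007,0.004,-0.007,0,1],
  squeeze=110,
)

```text
clock: 18.2
tcp_pos: [0.5499, 0.2217, 0.0382]
eef_rot: [0.703, 0.104, -0.106, -0.696]
contact_force: [6.1, 12.0, 21.8]
finger_gap: 0.161
```

```bash
python3 st.py
```

```text
clock 18.2 tcp [0.5499 0.2217 0.0382] jaw 1.8692 tilt [-0.0009 -0.0107] F [ 6.1 12.  21.8] gap 0.161 q7 1.3 q1 -0.41
shift [0.0031 0.0017 0.0047] turn -0.0019
Ftool [  9.3 -22.    9.5] M [ 2.68  0.28 -1.36]
```

>>> drive_tool(
  plan=[0,0.002,-0.001,0,1,0,0.003,-0.003,0,1,-0.001,0.003,-0.005,0,1,-0.002,0.003,-0.007,0,1,-0.003,0.003,-0.009,0,1],
)

```text
clock: 18.7
tcp_pos: [0.5511, 0.2194, 0.0383]
eef_rot: [0.7, 0.108, -0.105, -0.698]
contact_force: [-2.0, 15.5, 22.5]
finger_gap: 0.169
```

```bash
python3 st.py
```

```text
clock 18.7 tcp [0.5511 0.2194 0.0383] jaw 1.8725 tilt [ 0.0046 -0.0012] F [-2.  15.5 22.5] gap 0.169 q7 1.31 q1 -0.4
shift [0.0026 0.0018 0.0073] turn 0.0014
Ftool [  2.8 -22.6  15.4] M [3.62 0.44 0.34]
```

The tool is level again, within 0.005 rad. In one call: release so the block settles flat, regrip, then press gently into both faces.

>>> drive_tool(
  plan=[0,0,0,0,0.3,0,0,0,0,0.3,0,0,0,0,0.3,0,0,0,0,0.3,0,0,0,-0.001,1,0,0,0,-0.001,1,0,0,0,-0.001,1,0,0,0,-0.001,1,0,0.001,0,-0.001,1,0,0.002,0.002,-0.001,1,0,0.002,0.005,-0.001,1,0,0.002,0.007,-0.001,1,0,0.002,0.009,0,1,0.001,0.002,0.01,0,1,0.003,0.002,0.01,0,1,0.005,0.002,0.01,0,1,0.0055,0.002,0.01,0,1,0.0055,0.002,0.01,0,1,0.0055,0.002,0.01,0,1,0.0055,0.002,0.01,0,1],
  squeeze=110,
)

```text
clock: 20.7
tcp_pos: [0.5509, 0.2229, 0.0381]
eef_rot: [0.703, 0.104, -0.105, -0.696]
contact_force: [-17.6, -24.3, 41.8]
finger_gap: 0.165
```

```bash
python3 st.py; python3 - <<'E'
from h import *
d=r.read_camera("side"); s=r.read_camera("scene")
crop(d,195,220,90,80,8,"pics/d8.png"); crop(s,305,140,70,65,9,"pics/s8.png"); cv2.imwrite("pics/w8.png",r.read_camera("wrist"))
E
```

```text
clock 20.7 tcp [0.5509 0.2229 0.0381] jaw 1.8678 tilt [-0.0007 -0.0107] F [-17.6 -24.3  41.8] gap 0.165 q7 1.3 q1 -0.42
shift [0.0017 0.0016 0.0038] turn -0.0033
Ftool [-24.1 -41.5 -18.5] M [-3.5  -0.05  4.58]
```

View pics/d8.png

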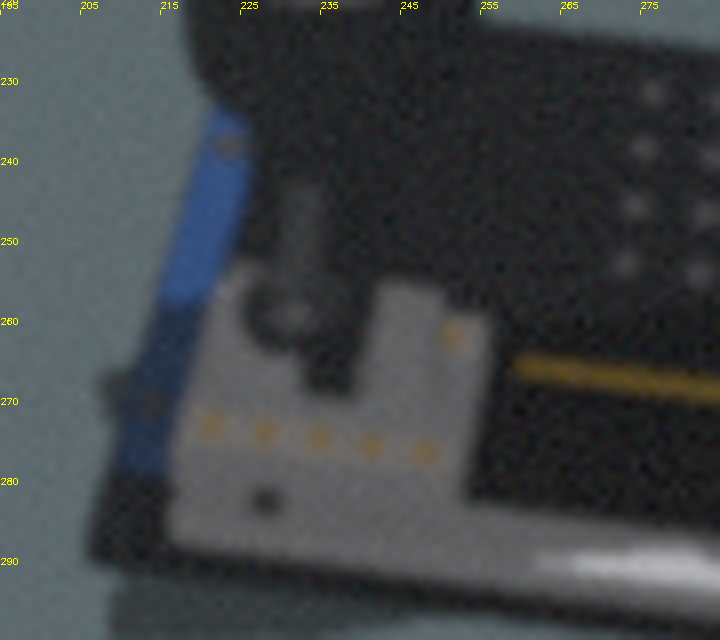

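View pics/s8.png

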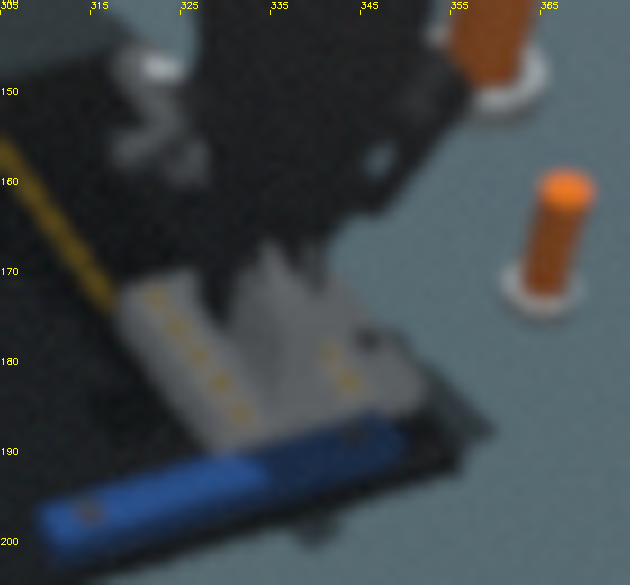

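View pics/w8.png

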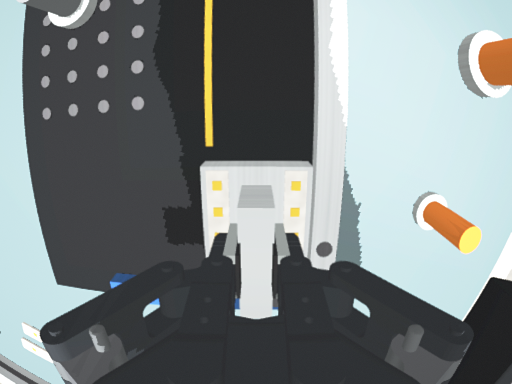

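The side view puts the LED row about 1 px (2–3 mm) farther from the fence than before, and the TCP agrees. The bed friction under 41 N of down force was holding it short. I'll unload vertically and push to the fence again.

>>> drive_tool(
  plan=[-0.001,-0.0005,0,0,1,-0.001,-0.0005,0.002,0,1,-0.001,-0.0005,0.004,0,1,-0.001,-0.0005,0.005,0,1,-0.001,-0.0005,0.006,0,1,-0.001,-0.0005,0.006,0,1,-0.001,-0.0005,0.006,0,1],
)

```text
clock: 21.55
tcp_pos: [0.5491, 0.2254, 0.0386]
eef_rot: [0.704, 0.103, -0.105, -0.694]
contact_force: [0.0, -13.5, 7.4]
finger_gap: 0.162
```

```bash
python3 st.py
```

```text
clock 21.55 tcp [0.5491 0.2254 0.0386] jaw 1.8663 tilt [-0.0002 -0.0144] F [  0.  -13.5   7.4] gap 0.162 q7 1.29 q1 -0.43
shift [0.0027 0.0021 0.0009] turn -0.0048
Ftool [ -3.9  -7.2 -13. ] M [-2.63 -0.2   0.47]
```

>>> drive_tool(
  plan=[0.001,-0.0002,0.003,0,1,0.002,-0.0002,0.003,-0.002,1,0.003,-0.0002,0.003,-0.004,1,0.004,-0.0002,0.003,-0.004,1,0.005,-0.0002,0.003,-0.004,1,0.006,-0.0002,0.003,-0.004,1,0.006,-0.0002,0.003,-0.004,1,0.006,-0.0002,0.003,-0.004,1,0.006,-0.0002,0.003,-0.004,1,0.006,-0.0002,0.003,-0.004,1],
)

```text
clock: 22.55
tcp_pos: [0.5499, 0.2255, 0.0388]
eef_rot: [0.706, 0.101, -0.109, -0.692]
contact_force: [-17.6, -17.5, 26.1]
finger_gap: 0.166
```

```bash
python3 st.py; python3 - <<'E'
from h import *
d=r.read_camera("side"); s=r.read_camera("scene")
crop(d,195,220,90,80,8,"pics/d9.png"); crop(s,305,140,70,65,9,"pics/s9.png"); w=r.read_camera("wrist");crop(w,180,140,180,190,4,"pics/w9.png"); cv2.imwrite("pics/w9f.png",w)
E
```

```text
clock 22.55 tcp [0.5499 0.2255 0.0388] jaw 1.8692 tilt [-0.0083 -0.0218] F [-17.6 -17.5  26.1] gap 0.166 q7 1.29 q1 -0.43
shift [0.002  0.0022 0.001 ] turn -0.0019
Ftool [-22.3 -25.6 -12. ] M [-2.1  -0.18  4.31]
```

View pics/d9.png

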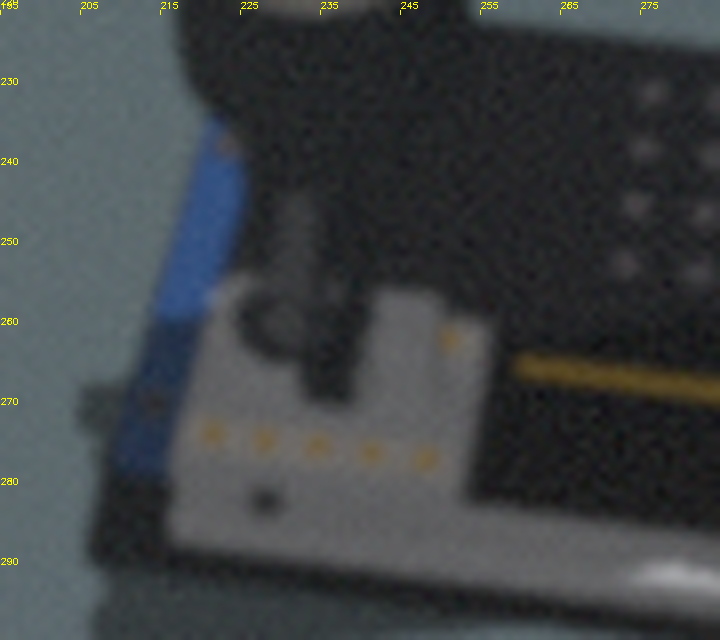

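View pics/s9.png

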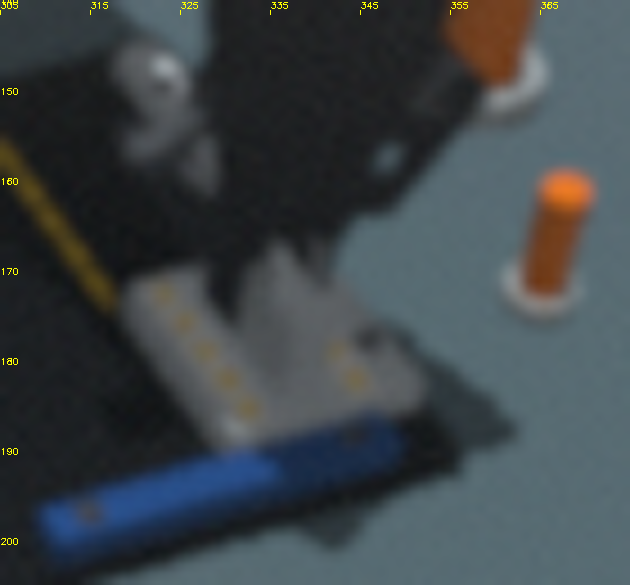

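View pics/w9f.png

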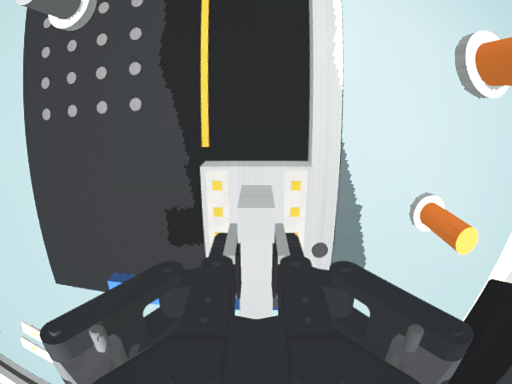

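The wrist view now shows the block flush with the fence at column 311. The 22 N along x could still be partly bed friction, because the down force rose to 26 N. I'll lift the vertical target to test the end-stop contact.

>>> drive_tool(
  plan=[0.001,-0.0005,0.001,0,1,0.003,-0.001,0.002,0,1,0.004,-0.0012,0.002,0,1,0.004,-0.0012,0.002,0,1,0.004,-0.0012,0.002,0,1,0.004,-0.0012,0.002,0,1],
)

```text
clock: 23.3
tcp_pos: [0.5503, 0.2258, 0.0394]
eef_rot: [0.708, 0.098, -0.111, -0.691]
contact_force: [-10.5, -11.7, 13.4]
finger_gap: 0.163
```

```bash
python3 st.py
```

```text
clock 23.3 tcp [0.5503 0.2258 0.0394] jaw 1.8688 tilt [-0.0142 -0.0268] F [-10.5 -11.7  13.4] gap 0.163 q7 1.29 q1 -0.43
shift [0.0015 0.0028 0.0009] turn -0.0023
Ftool [-13.7 -13.   -8.4] M [-1.74 -0.13  2.79]
```

```bash
python3 - <<'E'
from h import *
from fit import px
def inf(P): c,s=np.cos(FIX[2]),np.sin(FIX[2]); d=P[:,:2]-FIX[:2]; return np.round(1000*np.c_[c*d[:,0]+s*d[:,1],-s*d[:,0]+c*d[:,1]],1)
for nm,n,c,z,l in(("bolt end sc","scene","c1",.024,[(544,347)]),("bolt end sd","side","c3",.024,[(140,387)]),("bolt far sc","scene","c1",.024,[(410,177)]),("bolt far sd","side","c3",.024,[(483,434)]),("yel end sc","scene","c1",.012,[(376,324)]),("yel end sd","side","c3",.012,[(296,304)])):
    print(nm,inf(back(n,[px(c,*p)[1] for p in l],z)))
ci=r.camera_info("wrist");w=r.read_camera("wrist");np.save("ci10.npy",ci,allow_pickle=True);cv2.imwrite("pics/w10f.png",w)
crop(w,190,130,150,135,5,"pics/w10.png")
E
```

```text
bolt end sc [[71.4 97.6]]
bolt end sd [[71.3 95.5]]
bolt far sc [[-77.1  97.5]]
bolt far sd [[-79.6  96.5]]
yel end sc [[12.4 30.9]]
yel end sd [[11.1 29.4]]
```

View pics/w10.png

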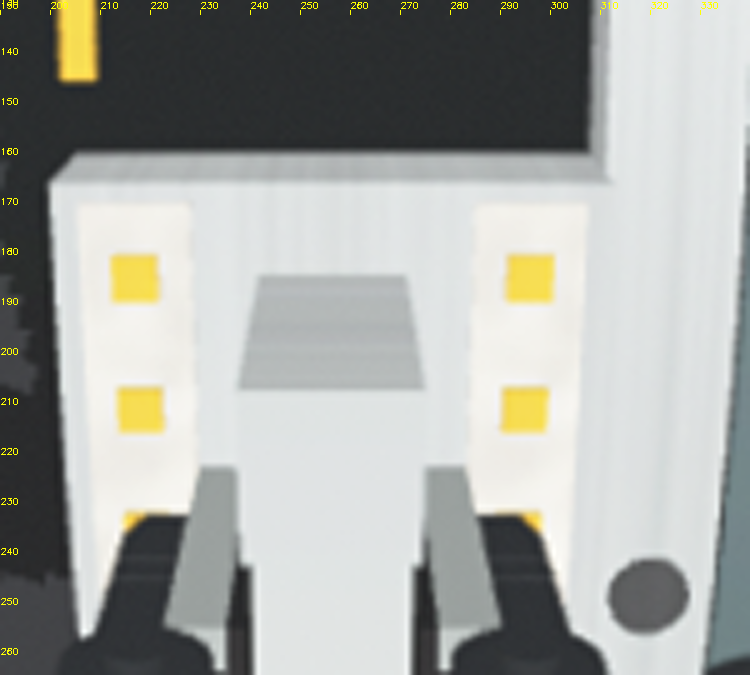

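```bash
cat > gap.py <<'E'
from h import *
ci=np.load("ci10.npy",allow_pickle=True).item()
def inf(P): c,s=np.cos(FIX[2]),np.sin(FIX[2]); d=P[:,:2]-FIX[:2]; return np.round(1000*np.c_[c*d[:,0]+s*d[:,1],-s*d[:,0]+c*d[:,1]],1)
q=lambda u,v:(190+(u+.5)/5-.5,130+(v+.5)/5-.5)
for nm,u,v,z in(("bolt(70,98)",648,595,.024),("yel(11.5,30)",78,82,.012),("rear top L (20,0)",50,182,.028),("rear top R (20,60->90)",610,182,.028),("rear bot L",76,152,.012),("rear bot R",588,152,.012),("fence inner edge top y=90",605,30,.024)):
    print(nm,inf(back("wrist",[q(u,v)],z,ci)))
E
python3 gap.py
```

```text
bolt(70,98) [[73.4 96.9]]
yel(11.5,30) [[13.3 28.6]]
rear top L (20,0) [[22.2 28.3]]
rear top R (20,60->90) [[22.1 88.8]]
rear bot L [[21.7 28.1]]
rear bot R [[21.6 88.7]]
fence inner edge top y=90 [[ 6.1 88.4]]
```

By the wrist view the block is seated: its rear edge is at fixture x ≈ 19–20 mm (seated is 20), its side at y ≈ 90, and the yaw error is about 0. I'll level the tool again so the final hold is flat: release, regrip, drag back.

>>> drive_tool(
  plan=[0,0,0,0,0.3,0,0,0,0,0.3,0,0.001,0,0,0.3,0,0.001,0,0,0.3,0,0.001,0,0,1,0,0.001,0,0,1,0,0.001,0,0,1,0,0.001,0,0,1,0,0.004,0,0,1,-0.002,0.005,-0.002,0,1,-0.004,0.005,-0.004,0,1,-0.006,0.005,-0.006,0,1,-0.007,0.005,-0.007,0,1],
)

```text
clock: 24.65
tcp_pos: [0.55, 0.2232, 0.0382]
eef_rot: [0.705, 0.103, -0.107, -0.693]
contact_force: [6.2, 11.8, 20.9]
finger_gap: 0.165
```

```bash
cat >> st.py <<'E'
c,s=np.cos(.3003),np.sin(.3003);print("tilt fix x,y",np.round([c*R[0,1]+s*R[1,1],-s*R[0,1]+c*R[1,1]],4))
E
python3 st.py
```

```text
clock 24.65 tcp [0.55   0.2232 0.0382] jaw 1.8699 tilt [-0.0036 -0.0169] F [ 6.2 11.8 20.9] gap 0.165 q7 1.29 q1 -0.42
shift [0.0025 0.0016 0.0033] turn -0.0012
Ftool [  9.2 -21.1   9.1] M [ 2.94  0.39 -1.3 ]
tilt fix x,y [-0.0085 -0.0151]
```

>>> drive_tool(
  plan=[0,0.002,-0.002,0,1,-0.002,0.003,-0.004,0,1,-0.004,0.003,-0.007,0,1,-0.005,0.003,-0.009,0,1],
)

```text
clock: 25.05
tcp_pos: [0.5505, 0.2197, 0.0384]
eef_rot: [0.702, 0.107, -0.105, -0.696]
contact_force: [1.0, 14.3, 19.5]
finger_gap: 0.166
```

```bash
python3 st.py
```

```text
clock 25.05 tcp [0.5505 0.2197 0.0384] jaw 1.8724 tilt [ 0.0039 -0.0073] F [ 1.  14.3 19.5] gap 0.166 q7 1.31 q1 -0.41
shift [0.0031 0.0018 0.0067] turn 0.0013
Ftool [  5.2 -19.6  13.2] M [ 3.37  0.42 -0.42]
tilt fix x,y [ 0.0016 -0.0082]
```

One more drag to give a small reverse lean in both axes.

>>> drive_tool(
  plan=[-0.001,0.002,-0.002,0,1,-0.003,0.003,-0.005,0,1,-0.005,0.003,-0.008,0,1,-0.006,0.003,-0.011,0,1,-0.007,0.003,-0.013,0,1],
)

```text
clock: 25.55
tcp_pos: [0.5512, 0.2127, 0.0388]
eef_rot: [-0.698, -0.112, 0.103, 0.699]
contact_force: [2.8, 16.4, 22.1]
finger_gap: 0.167
```

```bash
python3 st.py
```

```text
clock 25.55 tcp [0.5512 0.2127 0.0388] jaw 1.8756 tilt [0.0131 0.0032] F [ 2.8 16.4 22.1] gap 0.167 q7 1.32 q1 -0.39
shift [0.0046 0.0024 0.0136] turn 0.0045
Ftool [  7.9 -22.   14.7] M [ 3.37  0.38 -0.87]
tilt fix x,y [ 0.0134 -0.0008]
```

>>> drive_tool(
  plan=[0,0,0,0,0.3,0,0,0,0.004,0.3,0,0,0,0.004,0.3,0,0,0,0.004,1,0,0,0,0.004,1,0,0,0,0.004,1,0,0,0,0.004,1,0,-0.0003,0.003,0.004,1,0,-0.0003,0.007,0.004,1,0,-0.0003,0.01,0.004,1,0,-0.0003,0.012,0.004,1,0,-0.0003,0.014,0.004,1,0,-0.0003,0.016,0.004,1,0,-0.0003,0.016,0.004,1,0.002,-0.0003,0.016,0.004,1,0.004,-0.0004,0.016,0.004,1,0.006,-0.0005,0.016,0.004,1,0.007,-0.0005,0.016,0.004,1,0.007,-0.0005,0.016,0.004,1,0.007,-0.0005,0.016,0.004,1],
)

```text
clock: 27.55
tcp_pos: [0.5508, 0.2257, 0.0389]
eef_rot: [0.701, 0.108, -0.102, -0.698]
contact_force: [-7.3, -11.8, 4.6]
finger_gap: 0.162
```

```bash
python3 st.py; python3 - <<'E'
from h import *
ci=r.camera_info("wrist");w=r.read_camera("wrist");np.save("ci10.npy",ci,allow_pickle=True)
crop(w,190,130,150,135,5,"pics/w11.png")
d=r.read_camera("side"); crop(d,195,220,90,80,8,"pics/d11.png")
E
```

```text
clock 27.55 tcp [0.5508 0.2257 0.0389] jaw 1.8692 tilt [ 0.0079 -0.0029] F [ -7.3 -11.8   4.6] gap 0.162 q7 1.3 q1 -0.42
shift [0.0011 0.0024 0.0011] turn -0.0019
Ftool [-10.4  -4.6  -9.2] M [-2.04 -0.05  2.14]
tilt fix x,y [ 0.0067 -0.0051]
```

View pics/w11.png

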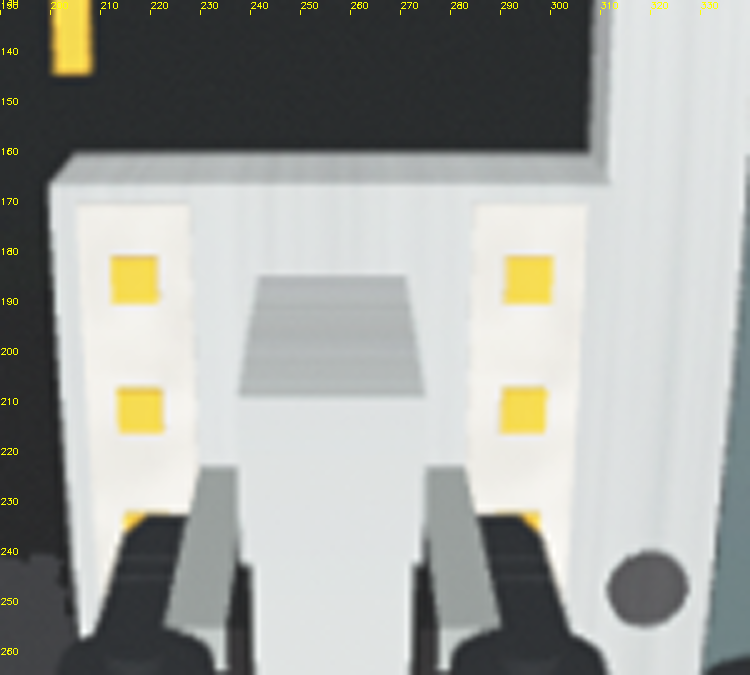

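View pics/d11.png

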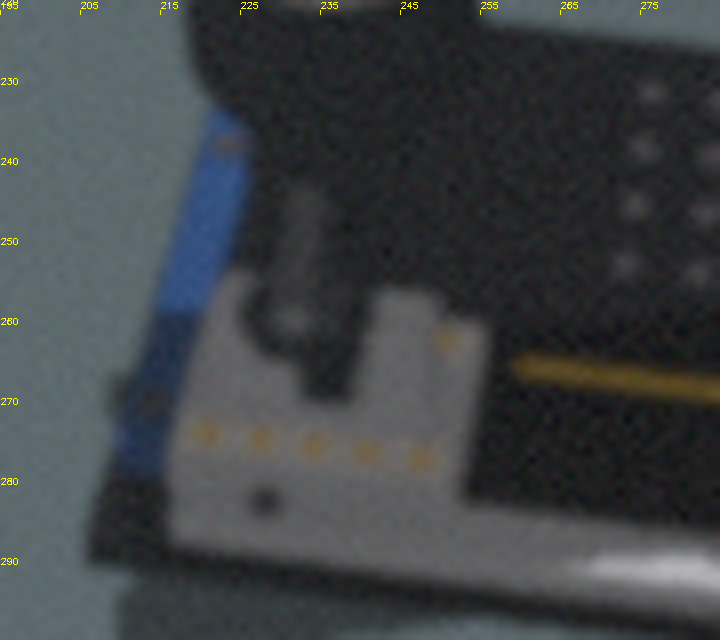

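```bash
sed -i 's/648,595/648,588/; s/78,82/72,74/' gap.py; python3 gap.py
```

```text
bolt(70,98) [[73.4 97. ]]
yel(11.5,30) [[13.2 28.6]]
rear top L (20,0) [[22.5 28.7]]
rear top R (20,60->90) [[22.5 88.5]]
rear bot L [[22.5 28.7]]
rear bot R [[22.5 88.7]]
fence inner edge top y=90 [[ 6.7 88.1]]
```

The block is flat: its top and bottom rear edges agree at 22.5 mm. One firmer push along x with low down force will settle whether the stop is bearing.

>>> drive_tool(
  plan=[0.002,-0.0002,0.003,-0.001,1,0.004,-0.0004,0.0035,-0.002,1,0.005,-0.0005,0.0035,-0.002,1,0.006,-0.0006,0.0035,-0.002,1,0.006,-0.0006,0.0035,-0.002,1,0.006,-0.0006,0.0035,-0.002,1,0.006,-0.0006,0.0035,-0.002,1,0.006,-0.0006,0.0035,-0.002,1],
)

```text
clock: 28.45
tcp_pos: [0.5512, 0.2259, 0.0392]
eef_rot: [0.703, 0.104, -0.106, -0.696]
contact_force: [-15.2, -14.5, 14.1]
finger_gap: 0.167
```

```bash
python3 st.py; python3 - <<'E'
from h import *
ci=r.camera_info("wrist");w=r.read_camera("wrist");np.save("ci10.npy",ci,allow_pickle=True)
crop(w,190,130,150,135,5,"pics/w12.png")
cv2.imwrite("pics/s12.png",r.read_camera("scene"))
E
```

```text
clock 28.45 tcp [0.5512 0.2259 0.0392] jaw 1.8692 tilt [-0.0005 -0.0104] F [-15.2 -14.5  14.1] gap 0.167 q7 1.3 q1 -0.42
shift [0.0006 0.0027 0.0011] turn -0.0019
Ftool [-18.9 -13.9  -9.5] M [-1.91 -0.04  3.71]
tilt fix x,y [-0.0035 -0.0098]
```

View pics/w12.png

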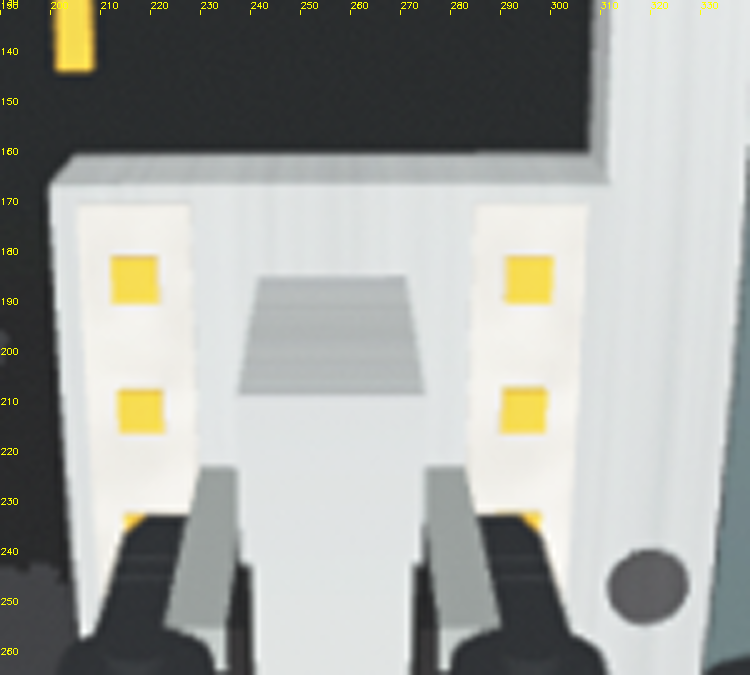

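View pics/s12.png

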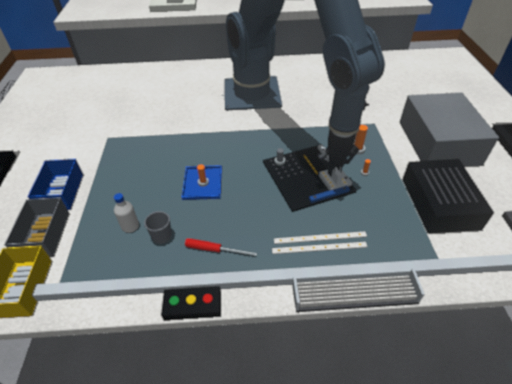

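>>> drive_tool(
  plan=[0.002,-0.0005,0.002,-0.001,1,0.004,-0.001,0.002,-0.002,1,0.005,-0.0012,0.002,-0.002,1,0.005,-0.0012,0.002,-0.002,1,0.005,-0.0012,0.002,-0.002,1,0.005,-0.0012,0.002,-0.002,1],
)

```text
clock: 29.15
tcp_pos: [0.5513, 0.2261, 0.0397]
eef_rot: [0.704, 0.102, -0.109, -0.694]
contact_force: [-12.9, -9.2, 7.7]
finger_gap: 0.164
```

```bash
python3 st.py
```

```text
clock 29.15 tcp [0.5513 0.2261 0.0397] jaw 1.8701 tilt [-0.0082 -0.0158] F [-12.9  -9.2   7.7] gap 0.164 q7 1.3 q1 -0.42
shift [0.0004 0.0032 0.001 ] turn -0.001
Ftool [-15.1  -7.4  -5.1] M [-1.18  0.11  3.02]
tilt fix x,y [-0.0125 -0.0127]
```

With the down force at 7 N, 15 N along x exceeds what friction could carry, and the TCP did not move. The stop is bearing. I'll relevel once more, then make one final clean push.

>>> drive_tool(
  plan=[0,0,0,0,0.3,0,0,0,0,0.3,0,0.001,0,0,0.3,0,0.001,0,0,0.3,0,0.001,0,0,1,0,0.001,0,0,1,0,0.001,0,0,1,0,0.001,0,0,1,0,0.004,0,0,1,-0.002,0.005,-0.002,0,1,-0.004,0.005,-0.004,0,1,-0.006,0.005,-0.006,0,1,-0.007,0.005,-0.008,0,1],
)

```text
clock: 30.45
tcp_pos: [0.5516, 0.2238, 0.0388]
eef_rot: [0.701, 0.107, -0.105, -0.697]
contact_force: [4.5, 16.7, 22.7]
finger_gap: 0.164
```

```bash
python3 st.py
```

```text
clock 30.45 tcp [0.5516 0.2238 0.0388] jaw 1.8725 tilt [ 0.0033 -0.0045] F [ 4.5 16.7 22.7] gap 0.164 q7 1.3 q1 -0.41
shift [0.0008 0.0023 0.0032] turn 0.0014
Ftool [  9.3 -22.8  14.5] M [ 3.44  0.37 -1.34]
tilt fix x,y [ 0.0019 -0.0053]
```

>>> drive_tool(
  plan=[-0.001,0.002,-0.002,0,1,-0.003,0.003,-0.005,0,1,-0.005,0.003,-0.008,0,1,-0.006,0.003,-0.011,0,1],
)

```text
clock: 30.85
tcp_pos: [0.5523, 0.2192, 0.0392]
eef_rot: [-0.697, -0.112, 0.103, 0.7]
contact_force: [1.1, 16.3, 22.0]
finger_gap: 0.171
```

```bash
python3 st.py
```

```text
clock 30.85 tcp [0.5523 0.2192 0.0392] jaw 1.8761 tilt [0.012  0.0062] F [ 1.1 16.3 22. ] gap 0.171 q7 1.32 q1 -0.4
shift [0.0016 0.0027 0.0078] turn 0.005
Ftool [  6.2 -21.9  15.3] M [ 3.39  0.4  -0.72]
tilt fix x,y [0.0133 0.0024]
```

>>> drive_tool(
  plan=[0,0,0,0,0.3,0,0,0,0.004,0.3,0,0,0,0.004,0.3,0,0,0,0.004,1,0,0,0,0.004,1,0,0,0,0.004,1,0,0,0,0.004,1,0,-0.0003,0.002,0.004,1,-0.001,-0.0003,0.004,0.004,1,-0.001,-0.0003,0.006,0.004,1,-0.001,-0.0003,0.008,0.004,1,-0.001,-0.0003,0.01,0.004,1,0,-0.0003,0.011,0.004,1,0.002,-0.0003,0.011,0.004,1,0.004,-0.0004,0.011,0.004,1,0.005,-0.0005,0.011,0.004,1,0.006,-0.0005,0.011,0.004,1,0.006,-0.0005,0.011,0.004,1,0.006,-0.0005,0.011,0.004,1,0.006,-0.0005,0.011,0.004,1],
)

```text
clock: 32.85
tcp_pos: [0.5512, 0.226, 0.0393]
eef_rot: [0.7, 0.107, -0.104, -0.698]
contact_force: [-10.7, -16.2, 9.8]
finger_gap: 0.162
```

```bash
python3 st.py; python3 - <<'E'
from h import *
ci=r.camera_info("wrist");w=r.read_camera("wrist");np.save("ci10.npy",ci,allow_pickle=True)
crop(w,190,130,150,135,5,"pics/w13.png")
d=r.read_camera("side"); cv2.imwrite("pics/d13.png",d)
E
python3 st.py
```

```text
clock 32.85 tcp [0.5512 0.226  0.0393] jaw 1.8693 tilt [ 0.0047 -0.0017] F [-10.7 -16.2   9.8] gap 0.162 q7 1.3 q1 -0.41
shift [0.0005 0.0028 0.001 ] turn -0.0018
Ftool [-14.9  -9.8 -12.4] M [-2.49  0.05  3.16]
tilt fix x,y [ 0.0039 -0.003 ]
clock 32.95 tcp [0.5512 0.226  0.0393] jaw 1.8694 tilt [ 0.0047 -0.0017] F [-11.3 -15.2  10.5] gap 0.161 q7 1.3 q1 -0.41
shift [0.0005 0.0028 0.001 ] turn -0.0017
Ftool [-15.3 -10.5 -11.2] M [-2.39  0.05  3.19]
tilt fix x,y [ 0.004 -0.003]
```

View pics/w13.png

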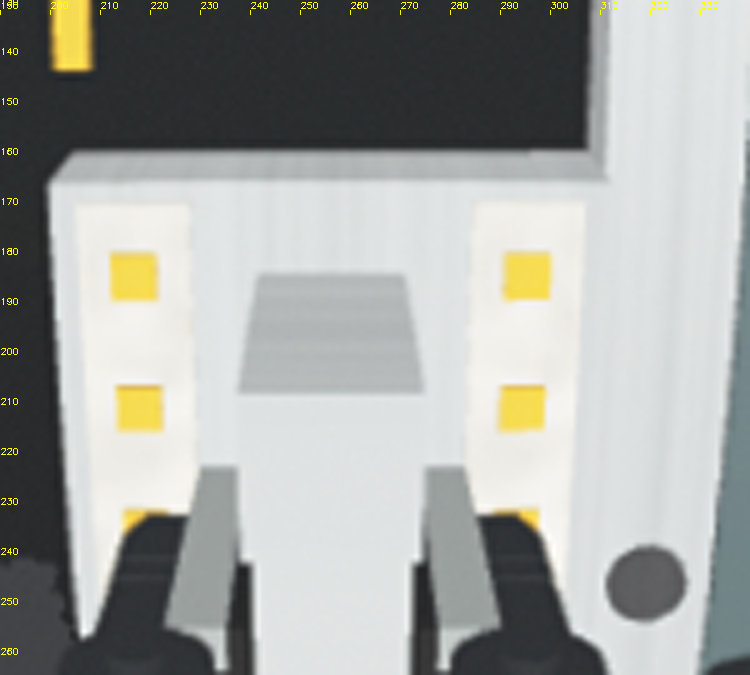

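View pics/d13.png

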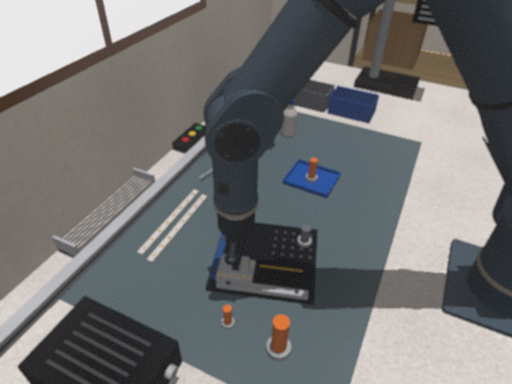

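Relative to the fence bolt, the block sits exactly where it was when the stop contact was proven (403 vs 403 crop px). The tool leans 0.005 rad, and forces are 15 N along x and 11 N on the fence. Handing in.

```bash
python3 -c "
from workcell import r
print(r.sign_off())"; python3 st.py
```

```text
the job is handed in; nothing more can be done
None
the job is handed in; nothing more can be done
```

The orange post is standing in the blue tray. The heat-sink block is held in the fixture corner, pressed against both the side fence and the end stop. I handed the job in at about 33 s of the 64 s; no verdict is reported.

**Last checks:**
- **Contact force:** the gripper measured about 15 N towards the end stop, 11 N towards the side fence and 10 N downward. All three were steady over the last two readings.
- **Position:** in the wrist picture the block's side is flush with the fence. Its rear edge matches the seated position to about 1 mm, with no visible yaw error.
- **Tilt:** the tool leaned about 0.005 rad, so the block's own tilt since the last regrip should be about 0.01 rad or less.
- **Surroundings:** the post was still in the tray. The grey post and strip boards looked unmoved in the final side picture, as did the screwdriver, bottle and cup in a scene picture 4 s earlier. I only judged these by eye.

**What went wrong on the way:**
- **Leaning tool:** repeated pushes made the tool lean up to 0.03 rad, so I let the block settle, levelled the tool and pressed again.
- **Stuck short of the fence:** on one try bed friction held the block 2–3 mm away. I corrected it by pressing down less.

**Still uncertain:** in the final pose, the 15 N towards the end stop is only just above what friction alone could carry (about 14 N by my estimate). I count it as real contact because the block is where an earlier push, with less down force, had shown the stop was bearing.

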